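# Load the parts washer from the plunger stand

### The arm

A 6-joint arm with a two-finger parallel gripper is mounted at the origin on the work surface. World frame = base frame: x ahead of the robot, y to its left, z up, the work surface at z = 0. Lengths are in m, angles in degrees, forces in N, time in s.
With the tool pointing down it reaches from about 0.375 to 0.9 m from the base axis. Payload 3.1 kg.
Tool frame: the origin (TCP) lies at the very end of the fingers, on their centre line; the grasp point (between the pads) lies 19 mm behind it; z points along the fingers, x is the direction in which the jaws open and shut, and the axes are right-handed (so a half turn about z gives the same grasp; the last joint's range is limited). The gripper opens to 87 mm and grips with 3 to 60 N. Pads are 19 mm wide; open, the fingers measure 117 mm over their backs; the gripper's body (75 mm by 190 mm) begins 51 mm behind the grasp point.
Start: joints at [55.835, 30.224, 82.088, -0, 67.689, -10.227], TCP at [0.254, 0.571, 0.223] pointing down, gripper open.
Joint ranges: [-176.69, 176.69], [-43.24, 126.21], [12.49, 139.97], [-82, 262], [0, 151.66], [-163.58, 163.58]. Speed limits (degrees/s): [159.86, 159.86, 180, 180, 180, 180].

### API

Orientations are given as a 3x3 rotation matrix whose columns are the frame's x, y, z axes.
In Python, from rig import manip gives the robot as it stands. The module is installed in compiled form; this text tells all that it offers. Calls block until the motion is done:
- manip.goto(position, orientation): joint-space move of the TCP to a pose.
- manip.move_l(position, frame=None, velocity=0.15, max_force=None): straight line of the TCP; frame=None keeps the orientation; velocity is the mean speed in m/s. With max_force (N) it stops when the force on the tool has changed by that much, and returns True; else False.
- manip.move_joints(angles): joint-space move.
- manip.set_gripper(opening, f_grip=None): finger opening in m; f_grip is the grip in N (None keeps the last); returns when the fingers have stopped.
- manip.pause(seconds).
- manip.ik(position, orientation): joint angles nearest the present ones, or None.
- manip.get_obs(): the state.
- manip.read_camera(name): name is "side" or "top" or "wrist"; returns a dict with "img" (480x640x3 uint8, blue, green, red), "camera_matrix" (3x3 intrinsics, pixels), "k1" (the pictures are not rectified: a ray, as slopes to the right and down, at radius r is drawn at 1 + k1 r^2 times it, then the intrinsics apply), "origin" and "rotation" of the camera in the world; the wrist camera has in their place "mount" (4x4, takes a point from camera to tool coordinates, whose origin is the TCP and whose axes are the tool frame's). Camera axes: x right, y down, z forward; pixel columns grow to the right and rows downward; lengths in m; the calibration is good to about 2 mm. A picture is of the moment at which its call begins: read the wrist's pose just before it. There is no depth.
A pose or a line that the arm cannot do raises manip.IKError and nothing moves.
- manip.finish_job(): hands the job in, once; it reports no verdict.
Trained networks look in a picture, given as the dict that the camera call returned (one of the last four; its "shot" number tells which), for a name from the list of things; names that differ only in an ending like _2 or _b are one class to them, and where a whole thing is asked for, a point or a joint stands for the part that bears it (a point fixed in the world has none). Each returns a list of dicts, best first, with "score" (0 to 1); they miss things now and then, are a little off and sometimes report something else, mostly with a low value. They report only what shows in the picture. A call takes as long as a camera call.
- manip.outline_of(picture, label): "mask" (480x640 bool, what is visible of it).
- manip.pinpoint(picture, label): "location" ([x, y, z] in m, in world coordinates, good to about 4 mm: a listed point, or the origin of a listed thing).
The state is a dict: "time": time; "joint_pos": joint angles; "dq": joint speeds; "tau": joint torques, N m; "tcp_pos": TCP position; "tool_rot": TCP orientation; "force": force on the tool from outside, world axes, zero at the start; "wrist_torque": the same for the moment, N m; "gripper_width": finger opening in m.
Only numpy, scipy, OpenCV 4.12 (cv2) and the standard library are available. Lean on these libraries where they do the work, as an engineer would, in place of code of your own. Each camera call takes 0.05 s, during which the arm holds its last target. There are 200 camera calls.

### The job

Load the strip-down parts into the washer: pull its rack fully out, draw every plunger straight up out of the light plastic stand and stand it shank down in a rack cell, one plunger to a cell, and lay every steel retainer plate flat in the shallow bays, none on top of another; then push the loaded rack fully home. The stand must stay standing on the bench where it is - not tipped, lifted or dragged along - and the screwdriver, red housing and drill are to be left alone.

Things in the scene. Friction and masses are not known exactly. Their poses are not given: they have to be found in the camera images.
- washer: Fixed grey box-shaped parts washer, 340 wide (y), 280 deep (x), 200 high, open at its front (-x) face. Origin on the bench at the middle of the foot of that open front; x points into the machine, y to the left seen from the robot. Inside height of the mouth 175, so everything on the rack slides in under its top.
- rack (a joint): Travel of the steel rack, m: 0 = fully home (front edge flush with the washer's mouth), 0.20 = fully out, along the washer's -x. About 3 N of friction; stays where left. Deck 272 x 175, top 10 above the bench: three shallow bays in front, three upright square cells behind. Bays: 94 (x) x 82 (y) inside, ribs 4 wide, 6 high. Cells: 34 x 34 inside, walls 55 high, open on top.
- rack_handle (a point): Top centre of the rack's handle, a free black upright post, 20 in diameter, 100 above the bench, 45 in front of the rack's middle; a bracket 18 high joins them. Moves with the rack; x, y as the washer's. From this point the centres of the three bay floors lie at x +97 and the three cell floors at x +170, at y -86, 0 and +86, all 90 below (these stay true as the rack slides).
- stand: Light loose grey plastic stand (about 90 g empty), 160 long (its x) x 42 wide (its y) x 70 high, standing on the bench; tips or lifts easily. Three upright square bores 18 x 18, 62 deep, at x = -50, 0 and +50. Origin at the centre of its underside, z up.
- plunger0: Turned aluminium plunger, 130 long, about 120 g: a round shank 16 in diameter and 58 long below a round head 24 in diameter and 72 long with two black bands. Origin at the centre of the shank's foot, z along it to the head. At the start it hangs by its shoulder in a bore of the stand, shank down, foot 12 above the bench, 1 mm of play on each side. Two or three are present.
- plunger1: Turned aluminium plunger, 130 long, about 120 g: a round shank 16 in diameter and 58 long below a round head 24 in diameter and 72 long with two black bands. Origin at the centre of the shank's foot, z along it to the head. At the start it hangs by its shoulder in a bore of the stand, shank down, foot 12 above the bench, 1 mm of play on each side. Two or three are present.
- plunger2: Turned aluminium plunger, 130 long, about 120 g: a round shank 16 in diameter and 58 long below a round head 24 in diameter and 72 long with two black bands. Origin at the centre of the shank's foot, z along it to the head. At the start it hangs by its shoulder in a bore of the stand, shank down, foot 12 above the bench, 1 mm of play on each side. Two or three are present.
- plate0: Flat steel retainer plate 70 long (its x) x 34 wide (its y) x 5 thick, about 90 g, lying flat on the bench. Origin at the centre of its underside, z up. Two or three are present.
- plate1: Flat steel retainer plate 70 long (its x) x 34 wide (its y) x 5 thick, about 90 g, lying flat on the bench. Origin at the centre of its underside, z up. Two or three are present.
- plate2: Flat steel retainer plate 70 long (its x) x 34 wide (its y) x 5 thick, about 90 g, lying flat on the bench. Origin at the centre of its underside, z up. Two or three are present.
- screwdriver: Bystander: red-handled screwdriver lying on the bench, 210 long, 30 thick. Origin under its blade's tip; the handle points back along its -x, towards the robot.
- shell: Bystander: red plastic half housing, an open trough 170 x 59 x 30 lying on the bench to the left of the washer's front. Origin under the middle of its end nearest the washer; it extends along its +x.
- drill: Bystander: blue and black cordless drill lying on its side beyond the stand, about 170 x 195 x 60. Origin under its chuck's tip; the body extends along its +x, the grip to its -y.

How it is judged (in metres and radians):
On the way, in this order (a step that is already met when the one before it is completed fails the run):
1. the rack is pulled fully out (value of joint rack above 0.185 m), for 0.2 s.
2. with the rack out, every plunger present stands in its own cell and every plate present lies flat on the floor of the bays (value of joint rack above 0.16 m and x of plunger0 in the frame of rack_handle between 0.155 and 0.185 m and z of plunger0 in the frame of rack_handle between -0.095 and -0.08 m and (y of plunger0 in the frame of rack_handle between -0.101 and -0.071 m or y of plunger0 in the frame of rack_handle between -0.015 and 0.015 m or y of plunger0 in the frame of rack_handle between 0.071 and 0.101 m) and angle between each of plunger0, plunger1, plunger2's own z axis and vertical below 0.5 rad and x of plunger1 in the frame of rack_handle between 0.155 and 0.185 m and z of plunger1 in the frame of rack_handle between -0.095 and -0.08 m and (y of plunger1 in the frame of rack_handle between -0.101 and -0.071 m or y of plunger1 in the frame of rack_handle between -0.015 and 0.015 m or y of plunger1 in the frame of rack_handle between 0.071 and 0.101 m) and x of plunger2 in the frame of rack_handle between 0.155 and 0.185 m and z of plunger2 in the frame of rack_handle between -0.095 and -0.08 m and (y of plunger2 in the frame of rack_handle between -0.101 and -0.071 m or y of plunger2 in the frame of rack_handle between -0.015 and 0.015 m or y of plunger2 in the frame of rack_handle between 0.071 and 0.101 m) and horizontal distance between plunger0 and plunger1 above 0.045 m and horizontal distance between each of plunger0, plunger1 and plunger2 above 0.045 m and x of plate0 in the frame of rack_handle between 0.062 and 0.132 m and y of plate0 in the frame of rack_handle between -0.122 and 0.122 m and z of plate0 in the frame of rack_handle between -0.095 and -0.086 m and angle between each of plate0, plate1, plate2's own z axis and vertical below 0.1 rad and x of plate1 in the frame of rack_handle between 0.062 and 0.132 m and y of plate1 in the frame of rack_handle between -0.122 and 0.122 m and z of plate1 in the frame of rack_handle between -0.095 and -0.086 m and x of plate2 in the frame of rack_handle between 0.062 and 0.132 m and y of plate2 in the frame of rack_handle between -0.122 and 0.122 m and z of plate2 in the frame of rack_handle between -0.095 and -0.086 m), for 0.2 s.
At the end, for the whole second after the job is handed in: Rack home within 10 mm; each plunger shank down in its own cell (foot within 15 mm of its floor centre, lean under 0.5 rad); each plate flat on the floor of the bays (0.1 rad, within 4 mm in height); stand upright on the bench within 40 mm of its start; all at rest (value of joint rack below 0.01 m and x of plunger0 in the frame of rack_handle between 0.155 and 0.185 m and z of plunger0 in the frame of rack_handle between -0.095 and -0.08 m and (y of plunger0 in the frame of rack_handle between -0.101 and -0.071 m or y of plunger0 in the frame of rack_handle between -0.015 and 0.015 m or y of plunger0 in the frame of rack_handle between 0.071 and 0.101 m) and angle between each of plunger0, plunger1, plunger2's own z axis and vertical below 0.5 rad and x of plunger1 in the frame of rack_handle between 0.155 and 0.185 m and z of plunger1 in the frame of rack_handle between -0.095 and -0.08 m and (y of plunger1 in the frame of rack_handle between -0.101 and -0.071 m or y of plunger1 in the frame of rack_handle between -0.015 and 0.015 m or y of plunger1 in the frame of rack_handle between 0.071 and 0.101 m) and x of plunger2 in the frame of rack_handle between 0.155 and 0.185 m and z of plunger2 in the frame of rack_handle between -0.095 and -0.08 m and (y of plunger2 in the frame of rack_handle between -0.101 and -0.071 m or y of plunger2 in the frame of rack_handle between -0.015 and 0.015 m or y of plunger2 in the frame of rack_handle between 0.071 and 0.101 m) and horizontal distance between plunger0 and plunger1 above 0.045 m and horizontal distance between each of plunger0, plunger1 and plunger2 above 0.045 m and x of plate0 in the frame of rack_handle between 0.062 and 0.132 m and y of plate0 in the frame of rack_handle between -0.122 and 0.122 m and z of plate0 in the frame of rack_handle between -0.095 and -0.086 m and angle between each of plate0, plate1, plate2's own z axis and vertical below 0.1 rad and x of plate1 in the frame of rack_handle between 0.062 and 0.132 m and y of plate1 in the frame of rack_handle between -0.122 and 0.122 m and z of plate1 in the frame of rack_handle between -0.095 and -0.086 m and x of plate2 in the frame of rack_handle between 0.062 and 0.132 m and y of plate2 in the frame of rack_handle between -0.122 and 0.122 m and z of plate2 in the frame of rack_handle between -0.095 and -0.086 m and angle between stand's own z axis and vertical below 0.06 rad and height (world z) of stand below 0.006 m and distance of stand from where it was at the start of the episode below 0.04 m and linear speed of each of plunger0, plunger1, plunger2, plate0, plate1, plate2 below 0.03 m/s); the robot touches nothing.
It fails at once if the stand is tipped over (more than 0.3 rad) (angle between stand's own z axis and vertical above 0.3 rad).
It fails at once if the stand is lifted off the bench (by more than 25 mm) (height (world z) of stand above 0.025 m).
It fails at once if the screwdriver is disturbed (moved more than 40 mm) (distance of screwdriver from where it was at the start of the episode above 0.04 m).
It fails at once if the shell is disturbed (moved more than 40 mm) (distance of shell from where it was at the start of the episode above 0.04 m).
It fails at once if the drill is disturbed (moved more than 40 mm) (distance of drill from where it was at the start of the episode above 0.04 m).
Of plunger0, plunger1, plunger2 only 2 to 3 are there at a start; the rules pass over those that are not, and their reading is None.
Of plate0, plate1, plate2 only 2 to 3 are there at a start; the rules pass over those that are not, and their reading is None.
At some moment in a run one of plate0, plate1, plate2 may be knocked a few centimetres aside while the robot is not near it.
It also fails if it takes over 210 s, if anything falls off the work surface, if the arm or the gripper's body presses on something with over 40 N, if the wrist force passes 120 N, or if a joint passes its speed limit or range.

## Working session

There is one attempt and no reset: what is moved stays moved. The work goes in short steps, each a Python script; the robot and the scene stay as the last script left them, time stands still between calls to the robot, and variables do not carry over. Pictures are saved under pics/ and viewed, about 12 in all and at most 16, crops included, and the job is handed in when it is done.

```bash
mkdir -p pics; ls
cat > h.py <<'E'
import numpy as np, cv2
from rig import manip
def save(p,n): cv2.imwrite(f'pics/{n}.png',p['img'])
def cam(p,obs=None):
    if 'mount' in p:
        T=np.eye(4);T[:3,:3]=obs['tool_rot'];T[:3,3]=obs['tcp_pos'];M=T@np.array(p['mount']);return M[:3,3],M[:3,:3]
    return np.array(p['origin']),np.array(p['rotation'])
def proj(p,X,obs=None):
    o,R=cam(p,obs);c=R.T@(np.asarray(X,float)-o);s=c[:2]/c[2];s=s*(1+p['k1']*(s@s));K=np.array(p['camera_matrix']);return (K@[s[0],s[1],1])[:2]
def unproj(p,uv,z,obs=None):
    o,R=cam(p,obs);K=np.array(p['camera_matrix']);d=(np.linalg.inv(K)@[uv[0],uv[1],1])[:2];s=d.copy()
    for _ in range(20): s=d/(1+p['k1']*(s@s))
    v=R@[s[0],s[1],1];return o+v*(z-o[2])/v[2]
def down(yaw):
    "tool down, jaws (tool x) along yaw (deg)"
    c,s=np.cos(np.radians(yaw)),np.sin(np.radians(yaw));return np.array([[c,s,0],[s,-c,0],[0,0,-1.]])
E
python3 - <<'E'
from h import *
print(manip.get_obs())
ps={}
for n in('top','side'):
    p=manip.read_camera(n);save(p,n+'0');ps[n]=p
    print(n,p['origin'],p['k1'])
    for l in('washer','rack_handle','stand','plunger0','plate0','screwdriver','shell','drill'):
        print(l,[(np.round(d['location'],3).tolist(),round(d['score'],2)) for d in manip.pinpoint(p,l)])
    for l in('stand','plate0','washer'):
      for d in manip.outline_of(p,l):
        m=d['mask'].astype(np.uint8);c=max(cv2.findContours(m,0,1)[0],key=cv2.contourArea)
        z={'stand':.07,'plate0':.005,'washer':.2}[l]
        b=[np.round(unproj(p,q,z)[:2],3).tolist() for q in cv2.boxPoints(cv2.minAreaRect(c))]
        print(l,round(d['score'],2),m.sum(),b)
E
```

```text
pics
{'time': 0.0, 'joint_pos': array([ 5.58357454e+01,  3.02760267e+01,  8.21562744e+01,  1.60255798e-03,
        6.76892612e+01, -1.02265120e+01]), 'dq': array([-0.02462016,  0.00335671, -0.01076212,  0.06571576, -0.01799793,
       -0.06514708]), 'tau': array([ 9.42626539e-04, -4.40043998e+01, -1.76588345e+01,  6.33749831e-02,
        5.83234895e-02, -1.50330470e-04]), 'tcp_pos': array([0.25313207, 0.57064801, 0.22160378]), 'tool_rot': array([[ 4.05752214e-01,  9.13982314e-01, -1.21286655e-03],
       [ 9.13980744e-01, -4.05753828e-01, -1.74099788e-03],
       [-2.08336651e-03, -4.02122922e-04, -9.99997749e-01]]), 'force': array([ 0.08811197,  0.36852355, -0.21565482]), 'wrist_torque': array([-0.00965287, -0.02035906,  0.00750826]), 'gripper_width': 0.08714394496454844}
top [ 0.4037961  -0.00172173  1.6973543 ] 0.05413235361654839
washer [([0.676, 0.202, -0.003], 0.61)]
rack_handle [([0.584, 0.196, 0.096], 0.74)]
stand [([0.514, -0.174, 0.0], 0.94), ([0.609, -0.358, -0.003], 0.18)]
plunger0 [([0.56, -0.156, 0.009], 0.64), ([0.511, -0.171, 0.009], 0.56), ([0.461, -0.176, 0.01], 0.4
[... 804 characters left out ...]
 [([0.583, 0.199, 0.099], 0.73)]
stand [([0.511, -0.166, -0.002], 0.59)]
plunger0 []
plate0 [([0.608, -0.363, -0.004], 0.75)]
screwdriver [([0.439, 0.019, -0.001], 0.8)]
shell [([0.453, 0.431, 0.002], 0.63)]
drill [([0.688, -0.144, -0.004], 0.92), ([0.582, 0.198, 0.102], 0.2)]
stand 0.96 2484 [[0.391, -0.181], [0.605, -0.12], [0.582, -0.219], [0.383, -0.265]]
plate0 0.87 570 [[0.58, -0.341], [0.662, -0.351], [0.641, -0.388], [0.562, -0.376]]
plate0 0.58 716 [[0.39, -0.394], [0.464, -0.367], [0.469, -0.403], [0.396, -0.428]]
plate0 0.43 2468 [[0.434, -0.123], [0.667, -0.049], [0.645, -0.161], [0.427, -0.217]]
washer 0.91 19675 [[0.365, -0.041], [0.796, 0.572], [1.098, 0.179], [0.573, -0.267]]
```

View pics/top0.png

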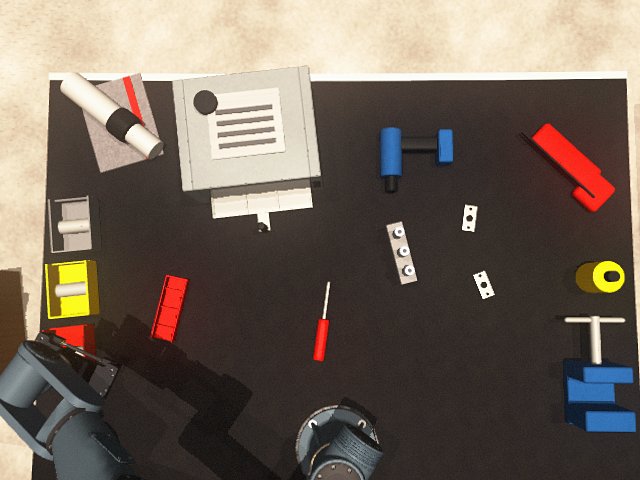

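View pics/side0.png

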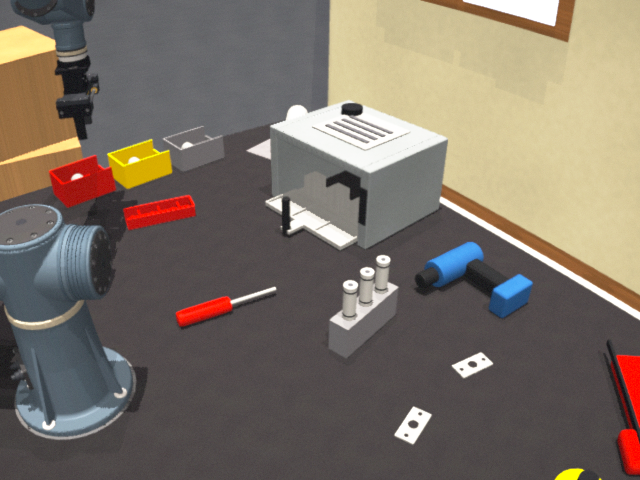

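Top view: washer at (250,130) with its rack already partly out, handle at (263,225), stand at (400,253) holding three plungers, and two plates at (469,218) and (484,285). The side view agrees with this. Washer yaw is about 6.7°. I'll pull the rack out first.

Run:
```python
from h import *
a=np.radians(6.7);ex=np.array([np.cos(a),np.sin(a),0]);ey=np.array([-ex[1],ex[0],0])
R=down(96.7) 
h=np.array([.5835,.1975,0])
c=[(r,manip.ik(h+[0,0,.25],down(r))) for r in(96.7,-83.3)]
for r,q in c: print(r,None if q is None else np.round(q,1))
cur=manip.get_obs()['joint_pos']
r=min((x for x in c if x[1] is not None),key=lambda x:abs(x[1][5]))[0];R=down(r);print('use',r)
manip.goto(h+[0,0,.25],R)
manip.move_l(h+[0,0,.05],velocity=.12,max_force=15)
manip.set_gripper(0.0,15)
o=manip.get_obs();print(o['gripper_width'],o['tcp_pos'],o['force'])
p0=o['tcp_pos'].copy()
for i in range(9):
    hit=manip.move_l(p0-ex*.02*(i+1),velocity=.08,max_force=25)
    o=manip.get_obs();f=o['force'];print(i,hit,np.round((o['tcp_pos']-p0)@ex,4),'lat',np.round((o['tcp_pos']-p0)@ey,4),'F',round(f@ex,1),round(f@ey,1))
    if hit: break
print(o['time'])
p=manip.read_camera('top');save(p,'top1')
print(manip.pinpoint(p,'rack_handle')[:1])
```

```text
96.7 [  8.3  27.9  81.7  -0.   70.5 -88.4]
-83.3 [ 8.3 27.9 81.7 -0.  70.5 91.6]
use 96.7
0.019618324254035077 [0.58349085 0.19756715 0.04998864] [ 0.0247863   0.23062626 -0.40571428]
0 False -0.0217 lat 0.0001 F -2.2 1.4
1 False -0.0412 lat 0.0002 F -2.9 1.6
2 False -0.061 lat 0.0002 F -2.0 2.8
3 False -0.0809 lat 0.0003 F -3.0 4.4
4 False -0.1006 lat 0.0004 F -1.7 5.9
5 False -0.1206 lat 0.0005 F -2.6 4.7
6 False -0.1405 lat 0.0006 F -1.6 7.0
7 False -0.1544 lat 0.0006 F 6.1 8.6
8 False -0.1767 lat -0.0003 F -0.6 -0.2
9.5333
[{'location': [0.4278, 0.1758, 0.0966], 'score': 0.83}]
```

Run:
```python
from h import *
o=manip.get_obs();p=o['tcp_pos'];print(p,o['gripper_width'])
manip.set_gripper(.08)
manip.move_l(p+[-0.02,0,0],velocity=.1);manip.move_l([p[0]-.02,p[1],.2])
manip.goto([.50,.19,.38],o['tool_rot'])
o=manip.get_obs();w=manip.read_camera('wrist');save(w,'w1')
print(cam(w,o))
for l in('rack_handle','rack','washer'):
    print(l,[(np.round(d['location'],4).tolist(),round(d['score'],2)) for d in manip.pinpoint(w,l)] if l!='rack' else '')
import pickle;pickle.dump((w,o),open('w1.pkl','wb'))
```

```text
[0.40518005 0.17612567 0.05009349] 0.002556541749270022
(array([0.42115398, 0.18003715, 0.53966803]), array([[-0.11724162,  0.95282005,  0.27997919],
       [ 0.99310259,  0.11285051,  0.03181209],
       [-0.0012846 ,  0.28177776, -0.95947884]]))
rack_handle [([0.4286, 0.1801, 0.1004], 0.72)]
rack 
washer []
```

View pics/w1.png

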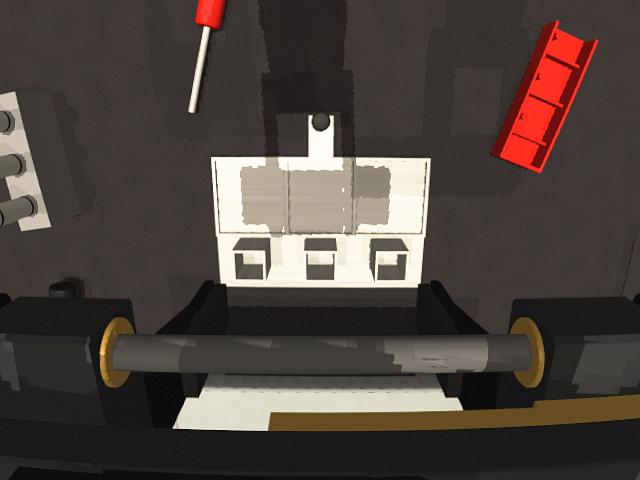

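Wrist view: rack fully out, post top at (320,121), front edge from (211,158) to (431,158), cells at about (252,258), (320,258) and (388,258). The camera sits on the side away from the washer.

Run:
```python
from h import *
import pickle
w,o=pickle.load(open('w1.pkl','rb'))
# bright deck edges
g=w['img'].min(2)
m=(g>110).astype(np.uint8)
def U(u,v,z): return unproj(w,(u,v),z,o)
# left/right front corners and back corners
pts={}
for v in (170,200,225):
    r=np.where(m[v])[0];r=r[(r>190)&(r<450)];print(v,r.min(),r.max(),np.round(U(r.min(),v,.016)[:2],4),np.round(U(r.max(),v,.016)[:2],4))
for u in (225,250,270,370,390,420):
    c=np.where(m[140:300,u])[0]+140;print(u,c.min(),np.round(U(u,c.min(),.016)[:2],4),c.max(),np.round(U(u,c.max(),.01)[:2],4))
print('post',U(320.5,121,.1))
# cell tops overlay: predicted given handle, yaw
for H,yaw in(((.4286,.1801),6.7),((.4295,.1795),6.7),((.4295,.1795),6.0)):
    a=np.radians(yaw);ex=np.array([np.cos(a),np.sin(a)]);ey=np.array([-ex[1],ex[0]])
    for y in(-.086,0,.086):
        for dx in(-.017,.017): print(yaw,y,dx,np.round(proj(w,[*(np.array(H)+ex*(.17+dx)+ey*y),.065],o),1),end=' ')
    print()
cv2.imwrite('pics/w1c.png',cv2.resize(w['img'][100:300,200:440],None,fx=3,fy=3,interpolation=cv2.INTER_CUBIC))
```

```text
170 212 429 [0.505  0.0517] [0.4733 0.3201]
200 214 427 [0.5428 0.0561] [0.5111 0.3245]
225 215 425 [0.5756 0.059 ] [0.5437 0.328 ]
225 157 [0.4871 0.067 ] 283 [0.6575 0.0749]
250 157 [0.4837 0.0979] 286 [0.6577 0.1092]
270 157 [0.4809 0.1224] 286 [0.6543 0.1363]
370 157 [0.4665 0.2446] 287 [0.6398 0.2713]
390 158 [0.4647 0.2693] 287 [0.6367 0.2984]
420 158 [0.4601 0.3063] 283 [0.6262 0.3382]
post [0.42932765 0.17926593 0.1       ]
6.7 -0.086 -0.017 [249.  252.8] 6.7 -0.086 0.017 [250.5 279.4] 6.7 0 -0.017 [321.4 252.9] 6.7 0 0.017 [321.4 279.6] 6.7 0.086 -0.017 [393.8 252.9] 6.7 0.086 0.017 [392.4 279.5] 
6.7 -0.086 -0.017 [248.5 253.5] 6.7 -0.086 0.017 [249.9 280. ] 6.7 0 -0.017 [320.8 253.6] 6.7 0 0.017 [320.8 280.2] 6.7 0.086 -0.017 [393.2 253.6] 6.7 0.086 0.017 [391.8 280.2] 
6.0 -0.086 -0.017 [246.9 252.6] 6.0 -0.086 0.017 [248.  279.2] 6.0 0 -0.017 [319.2 253.6] 6.0 0 0.017 [318.9 280.2] 6.0 0.086 -0.017 [391.6 254.4] 6.0 0.086 0.017 [389.8 281. ]
```

View pics/w1c.png

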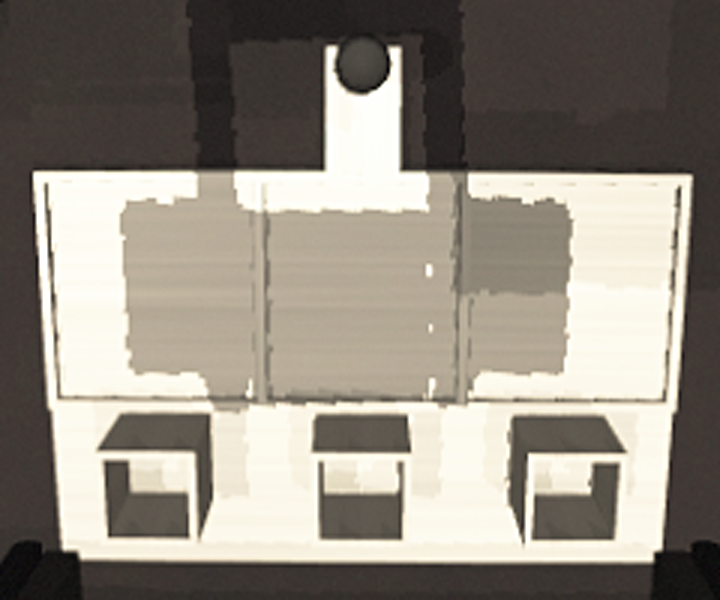

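```bash
cat >> h.py <<'E'
YAW=6.4;H=np.array([.4290,.1793,0]);_a=np.radians(YAW)
EX=np.array([np.cos(_a),np.sin(_a),0]);EY=np.array([-EX[1],EX[0],0])
def rackpt(x,y,z): return H+EX*x+EY*y+np.array([0,0,z])
def plates(p,o=None,z=.005):
    out=[]
    for d in manip.outline_of(p,'plate0'):
        c=max(cv2.findContours(d['mask'].astype(np.uint8),0,1)[0],key=cv2.contourArea)
        q=np.array([unproj(p,x,z,o)[:2] for x in c[:,0].astype(float)],np.float32)
        (cx,cy),(a,b),t=cv2.minAreaRect(q*1000)
        if a<b: a,b,t=b,a,t+90
        t=(t+90)%180-90
        out.append((cx/1000,cy/1000,t,a,b,d['score']))
    return out
def pick_place_plate(guess,yaw,bay,tag):
    t=np.radians(yaw+90); R=down(yaw+90)
    off=np.array([np.sin(t),-np.cos(t),0])
    manip.set_gripper(.087)
    g=np.array([*guess,0])
    manip.goto(g+[0,0,.26]+0*off,R)
    o=manip.get_obs();w=manip.read_camera('wrist');save(w,tag)
    L=plates(w,o);print('seen',[np.round(x,3).tolist() for x in L])
    L=[x for x in L if 60<x[3]<80 and 28<x[4]<44 and np.hypot(x[0]-g[0],x[1]-g[1])<.09]
    if not L: print('no plate');return False
    x,y,th=L[0][:3]; R=down(th+90)
    manip.goto([x,y,.10],R);manip.set_gripper(.060)
    hit=manip.move_l([x,y,.002],velocity=.08,max_force=12)
    print('down',hit,manip.get_obs()['tcp_pos']);manip.set_gripper(0,25)
    print('grip',manip.get_obs()['gripper_width'])
    manip.move_l([x,y,.20],velocity=.15);print('lifted',manip.get_obs()['gripper_width'],manip.get_obs()['force'])
    R=down(90+YAW);manip.goto(rackpt(.097,bay,.20),R)
    manip.move_l(rackpt(.097,bay,.03),velocity=.12)
    hit=manip.move_l(rackpt(.097,bay,.013),velocity=.03,max_force=10)
    print('place',hit,manip.get_obs()['tcp_pos'],manip.get_obs()['gripper_width'])
    manip.set_gripper(.041);manip.move_l(rackpt(.097,bay,.20),velocity=.15)
    print('t',manip.get_obs()['time']);return True
E
python3 - <<'E'
from h import *
pick_place_plate((.609,-.361),-7.3,-.086,'wA')
E
```

```text
seen [[0.44, -0.393, 21.149, 50.384, 34.466, 0.88], [0.61, -0.363, -9.214, 70.089, 35.152, 0.67], [0.742, -0.134, 1.066, 112.299, 72.048, 0.6]]
down False [ 0.61080255 -0.36333144  0.00274954]
grip 0.03293159576159533
lifted 0.03305011029777479 [-0.28910364  0.31652469 -1.50077035]
place False [0.53492468 0.10465106 0.01283605] 0.0332447991450498
t 26.9583
```

Run:
```python
from h import *
pick_place_plate((.43,-.395),21.,.086,'wB')
manip.goto([.47,.19,.40],down(90+YAW))
o=manip.get_obs();w=manip.read_camera('wrist');save(w,'w2')
for x in plates(w,o,.015): print(np.round(x,3), np.round([(np.array([x[0],x[1],0])-H)@EX,(np.array([x[0],x[1],0])-H)@EY],3))
print([(np.round(d['location'],4).tolist(),round(d['score'],2)) for d in manip.pinpoint(w,'plate0')])
print([(np.round(d['location'],4).tolist(),round(d['score'],2)) for d in manip.pinpoint(w,'rack_handle')])
```

```text
Traceback (most recent call last):
  File "h.py", line 35, in pick_place_plate
    manip.goto(g+[0,0,.26]+0*off,R)
    ~~~~~~~~~~^^^^^^^^^^^^^^^^^^^^^
rig.IKError: the arm cannot take that pose within its joint ranges
```

Run:
```python
from h import *
for y in(111,100,90,-69):
  for z in(.26,.2,.1,.002):
    q=manip.ik([.43,-.395,z],down(y));print(y,z,None if q is None else np.round(q,1))
```

```text
111 0.26 None
111 0.2 None
111 0.1 None
111 0.002 None
100 0.26 [ -53.5   24.7   85.6   -0.    69.7 -153.5]
100 0.2 [ -53.5   28.6   89.5   -0.    61.9 -153.5]
100 0.1 [ -53.5   36.5   94.    -0.    49.4 -153.5]
100 0.002 [ -53.5   45.6   96.1   -0.    38.3 -153.5]
90 0.26 [ -53.5   24.7   85.6   -0.    69.7 -143.5]
90 0.2 [ -53.5   28.6   89.5   -0.    61.9 -143.5]
90 0.1 [ -53.5   36.5   94.    -0.    49.4 -143.5]
90 0.002 [ -53.5   45.6   96.1   -0.    38.3 -143.5]
-69 0.26 [-53.5  24.7  85.6  -0.   69.7  15.5]
-69 0.2 [-53.5  28.6  89.5  -0.   61.9  15.5]
-69 0.1 [-53.5  36.5  94.   -0.   49.4  15.5]
-69 0.002 [-53.5  45.6  96.1  -0.   38.3  15.5]
```

```bash
sed -i 's/def pick_place_plate(guess,yaw,bay,tag):/def pick_place_plate(guess,yaw,bay,tag,q=90):/; s/yaw+90/yaw+q/g; s/R=down(th+90)/R=down(th+q)/' h.py
python3 - <<'E'
from h import *
pick_place_plate((.44,-.393),21.,.086,'wB',-90)
manip.goto([.47,.19,.40],down(90+YAW))
o=manip.get_obs();w=manip.read_camera('wrist');save(w,'w2')
for x in plates(w,o,.015): print(np.round(x,3), np.round([(np.array([x[0],x[1],0])-H)@EX,(np.array([x[0],x[1],0])-H)@EY],3))
print([(np.round(d['location'],4).tolist(),round(d['score'],2)) for d in manip.pinpoint(w,'plate0')])
print([(np.round(d['location'],4).tolist(),round(d['score'],2)) for d in manip.pinpoint(w,'rack_handle')])
E
```

```text
seen [[0.43, -0.397, 21.077, 68.781, 34.799, 0.81]]
down False [ 0.43065864 -0.39696572  0.00254903]
grip 0.03302238171990471
lifted 0.03349855064962016 [-0.34744093  0.15173277 -1.05554472]
place False [0.51580101 0.27557272 0.01284648] 0.03316735539152066
t 41.5917
[ 0.536  0.104  6.197 69.951 36.794  0.73 ] [ 0.098 -0.086]
[ 0.515  0.274  6.332 68.428 34.339  0.65 ] [0.096 0.085]
[  0.533  -0.229 -71.277  66.68   29.404   0.21 ] [ 0.058 -0.418]
[([0.5359, 0.1051, 0.0083], 0.73), ([0.5107, 0.2765, 0.0106], 0.72)]
[([0.4334, 0.1796, 0.0996], 0.55), ([0.6788, -0.1441, -0.0017], 0.19)]
```

View pics/w2.png

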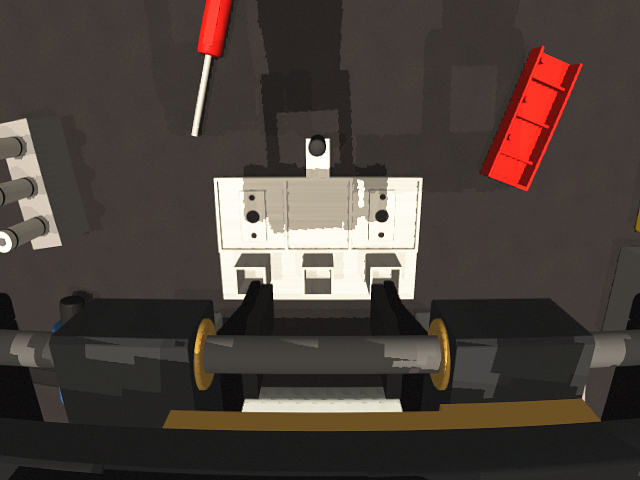

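Both plates are flat in the outer bays, seen at (252,215) and (381,215). Next I'll look closely at the stand.

Run:
```python
from h import *
import pickle
manip.set_gripper(.087)
manip.goto([.512,-.172,.32],down(103))
o=manip.get_obs();w=manip.read_camera('wrist');save(w,'w3');pickle.dump((w,o),open('w3.pkl','wb'))
print([(np.round(d['location'],4).tolist(),round(d['score'],2)) for d in manip.pinpoint(w,'stand')])
for d in manip.pinpoint(w,'plunger0'):
    X=np.array(d['location']);print(np.round(X,4),round(d['score'],2),proj(w,X+[0,0,.13],o))
for d in manip.outline_of(w,'plunger0'):
    v,u=np.where(d['mask']);print(round(d['score'],2),u.min(),u.max(),v.min(),v.max(),len(u))
```

```text
[([0.5125, -0.1717, 0.0006], 0.69)]
[ 0.5117 -0.17    0.01  ] 0.92 [324.09565612 208.66278076]
[ 0.4644 -0.177   0.011 ] 0.88 [329.04069781 150.62545984]
[ 0.5633 -0.1606  0.0136] 0.6 [321.10127424 269.38371383]
0.9 310 337 183 223 972
0.89 311 338 231 278 1113
0.82 308 337 130 164 812
```

View pics/w3.png

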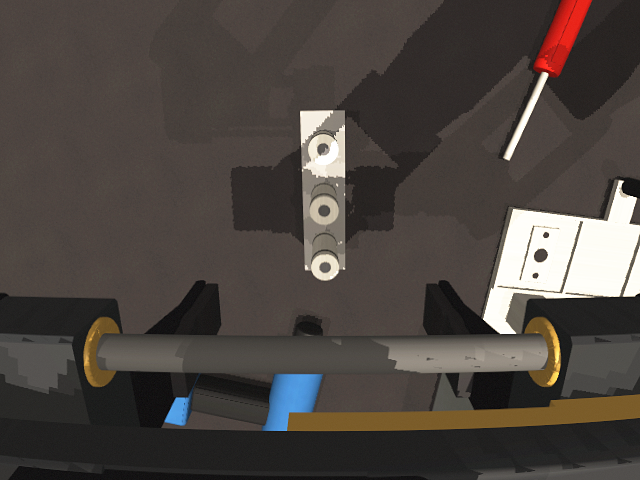

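The plunger tops show at (323,149), (323,210) and (325,267). I'll unproject those and draw the middle one first, checking the force.

```bash
cat >> h.py <<'E'
def plunger(xy,jaw,cell,zg=.096):
    x,y=xy
    manip.set_gripper(.087); manip.goto([x,y,.24],down(jaw)); manip.set_gripper(.060)
    print('down',manip.move_l([x,y,zg],velocity=.08,max_force=8))
    manip.set_gripper(0,12);o=manip.get_obs();f0=o['force'];print('grip',o['gripper_width'],np.round(f0,2))
    for z in(.01,.02,.04,.075):
        hit=manip.move_l([x,y,zg+z],velocity=.03,max_force=6);o=manip.get_obs();print(z,hit,np.round(o['force']-f0,2),o['gripper_width'])
        if hit: return False
    manip.set_gripper(0,25)
    manip.move_l([x,y,.26],velocity=.12)
    # foot is zg-.012 below TCP
    d=zg-.012
    manip.goto(rackpt(.17,cell,.26),down(90+YAW))
    manip.move_l(rackpt(.17,cell,.03+d),velocity=.12,max_force=12)
    hit=manip.move_l(rackpt(.17,cell,.0115+d),velocity=.03,max_force=8)
    o=manip.get_obs();print('placed',hit,np.round(o['tcp_pos'],4),np.round(o['force'],1))
    manip.set_gripper(.045);manip.move_l(rackpt(.17,cell,.26),velocity=.15)
    print('t',manip.get_obs()['time']);return True
E
python3 - <<'E'
from h import *
import pickle
w,o=pickle.load(open('w3.pkl','rb'))
P=[unproj(w,q,.142,o) for q in((323,149),(323.5,210),(325,267))]
for x in P: print(np.round(x,4))
d=P[2]-P[0];print(np.linalg.norm(d),np.degrees(np.arctan2(d[1],d[0])))
jaw=np.degrees(np.arctan2(d[1],d[0]))+90
print(plunger(P[1][:2],jaw,0))
E
```

```text
[ 0.4642 -0.182   0.142 ]
[ 0.5125 -0.1703  0.142 ]
[ 0.561  -0.1577  0.142 ]
0.09986372980239401 14.086522707163047
down False
grip 0.023466955538570734 [ 0.38 -0.27 -0.25]
0.01 False [-0.78 -0.06 -1.17] 0.023772978758578013
0.02 False [ 0.12  0.65 -0.53] 0.023528872682678868
0.04 False [-0.32  0.07 -0.88] 0.023696423590484402
0.075 False [-0.07  0.06 -0.94] 0.023780550319104525
placed False [0.598  0.1983 0.0954] [ 0.1  0.3 -0.2]
t 59.0417
True
```

Run:
```python
from h import *
manip.set_gripper(.087)
manip.goto([.512,-.172,.32],down(103))
o=manip.get_obs();w=manip.read_camera('wrist');save(w,'w4')
for d in manip.outline_of(w,'plunger0'):
    v,u=np.where(d['mask']);print(round(d['score'],2),u.min(),u.max(),v.min(),v.max(),len(u))
print([(np.round(d['location'],4).tolist(),round(d['score'],2)) for d in manip.pinpoint(w,'plunger0')])
print([(np.round(d['location'],4).tolist(),round(d['score'],2)) for d in manip.pinpoint(w,'stand')])
a=cv2.resize(w['img'][90:300,270:380],None,fx=3,fy=2.8)
manip.goto([.47,.19,.40],down(90+YAW))
w=manip.read_camera('wrist');b=cv2.resize(w['img'][120:310,190:440],None,fx=1.8,fy=588/190)
cv2.imwrite('pics/c4.png',np.hstack([a,b]) if a.shape[0]==b.shape[0] else np.hstack([a[:588],b[:588]]))
```

```text
0.84 311 339 231 279 1178
0.61 482 639 177 333 12699
0.58 308 337 130 164 839
[([0.4662, -0.1775, 0.0099], 0.95)]
[([0.5081, -0.171, 0.0015], 0.92)]
```

View pics/c4.png

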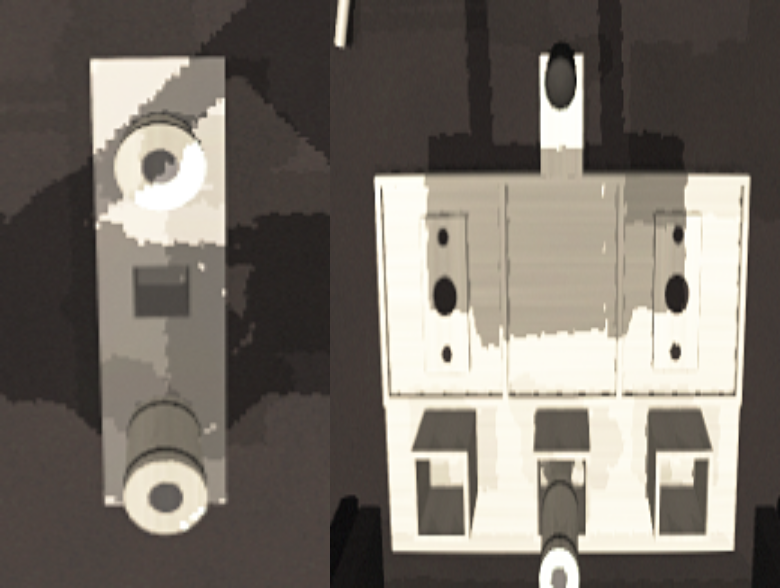

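The stand hasn't moved, its middle bore is empty, and that plunger stands upright in the middle cell. Now the other two.

Run:
```python
from h import *
if plunger((.561,-.1577),104.1,-.086):
    manip.goto([.512,-.172,.32],down(103))
    w=manip.read_camera('wrist')
    for d in manip.outline_of(w,'plunger0'):
        v,u=np.where(d['mask']);print(round(d['score'],2),u.min(),u.max(),v.min(),v.max(),len(u))
    print(plunger((.4642,-.182),104.1,.086))
manip.goto([.44,.18,.40],down(90+YAW));o=manip.get_obs()
w=manip.read_camera('wrist');save(w,'w5')
for l in('plunger0','plate0','rack_handle'): print(l,[(np.round(d['location'],4).tolist(),round(d['score'],2)) for d in manip.pinpoint(w,l)])
t=manip.read_camera('top');s=manip.read_camera('side')
for p in(t,s):print([(np.round(d['location'],4).tolist(),round(d['score'],2)) for d in manip.pinpoint(p,'stand')])
cv2.imwrite('pics/c5.png',np.hstack([cv2.resize(w['img'][100:480,160:480],(400,475)),cv2.resize(s['img'][100:400,180:440],(400,475))]))
```

```text
down False
grip 0.02348980746185079 [-0.77  0.33  0.02]
0.01 False [ 0.66  0.   -1.29] 0.023650998999719862
0.02 False [ 0.68  0.18 -1.66] 0.023845988710999088
0.04 False [ 0.18  0.95 -1.23] 0.023686761278670965
0.075 False [ 0.66 -0.14 -0.59] 0.023737922763771374
placed False [0.6076 0.1128 0.0954] [-0.7  0.6 -0.7]
t 77.5333
0.71 308 337 130 165 835
0.64 487 639 179 329 12812
0.48 602 612 324 329 46
down False
grip 0.023762865403693777 [-0.17 -0.01 -0.03]
0.01 False [ 0.66  0.36 -1.56] 0.023934467841017586
0.02 False [-0.51 -0.8  -1.83] 0.02365428208295585
0.04 False [-0.46  0.04 -1.48] 0.023680341925870516
0.075 False [ 0.51 -0.42  0.07] 0.02338981107748684
placed False [0.5884 0.2837 0.0955] [-0.6 -0.2 -0.9]
t 93.7
True
plunger0 [([0.596, 0.2017, 0.0093], 0.73)]
plate0 [([0.5147, 0.2761, 0.0082], 0.74), ([0.5358, 0.1018, 0.0066], 0.59), ([0.4319, 0.1796, 0.1005], 0.22)]
rack_handle [([0.4326, 0.1827, 0.0984], 0.76)]
[([0.5132, -0.1734, -0.0022], 0.72)]
[([0.512, -0.1673, -0.0002], 0.9), ([0.5319, 0.1038, 0.0095], 0.62)]
```

View pics/c5.png

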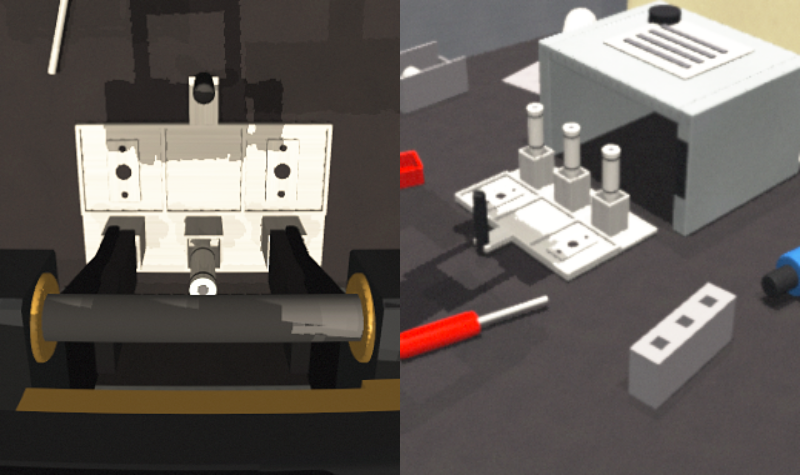

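All three plungers stand in their cells, both plates are flat, and the stand is upright and empty. Now I'll push the rack home with closed fingers against the front of the post.

Run:
```python
from h import *
manip.set_gripper(0,20)
R=down(90+YAW)
manip.goto(rackpt(-.045,0,.2),R)
manip.move_l(rackpt(-.045,0,.045),velocity=.12,max_force=10)
def st():
    o=manip.get_obs();d=o['tcp_pos']-H;return np.round([d@EX,d@EY,o['force']@EX,o['force']@EY],4)
for x,v in((-.015,.03),(.05,.06),(.11,.06),(.15,.06),(.185,.03)):
    hit=manip.move_l(rackpt(x,0,.045),velocity=v,max_force=12);print(x,hit,st())
    if hit:break
s=manip.read_camera('side');save(s,'side6')
w=manip.read_camera('top')
print([(np.round(d['location'],4).tolist(),round(d['score'],2)) for d in manip.pinpoint(s,'rack_handle')+manip.pinpoint(w,'rack_handle')])
print('home handle expected',rackpt(.2,0,.1),manip.get_obs()['time'])
```

```text
-0.015 False [-0.0157  0.     -2.8544 -0.6265]
0.05 False [ 0.0509 -0.     -0.5497 -0.5395]
0.11 False [ 1.109e-01 -3.000e-04 -4.796e-01 -4.338e-01]
0.15 False [ 0.1513 -0.0002  0.031  -0.0722]
0.185 True [ 1.8020e-01  3.0000e-04  6.3000e-02 -1.4625e+00]
[([0.6257, 0.2051, 0.1014], 0.77), ([0.5077, -0.1685, -0.0026], 0.73), ([0.451, 0.4297, -0.0042], 0.54)]
home handle expected [0.62775358 0.20159379 0.1       ] 103.9667
```

View pics/side6.png

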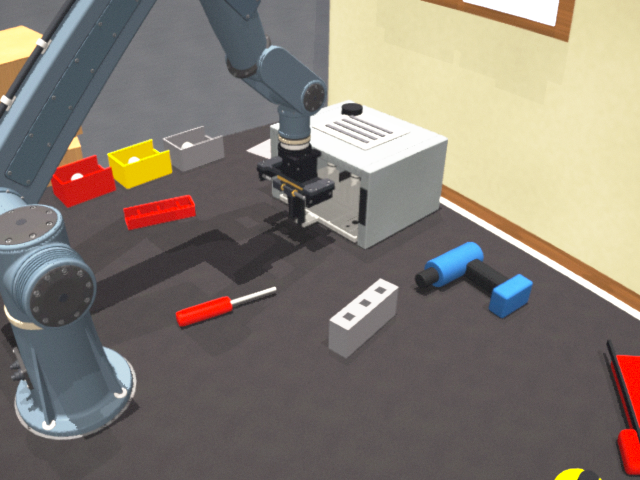

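The rack is in and the push stopped at the expected end (0.180). I'll give one slow confirming push, then retreat and check.

Run:
```python
from h import *
o=manip.get_obs()
hit=manip.move_l(rackpt(.186,0,.045),velocity=.01,max_force=10);o=manip.get_obs();print(hit,(o['tcp_pos']-H)@EX)
manip.move_l(rackpt(.12,0,.045),velocity=.08)
manip.move_l(rackpt(.12,0,.25),velocity=.15)
manip.goto([.36,.2,.30],down(90+YAW))
s=manip.read_camera('side');t=manip.read_camera('top')
for p in(s,t):
  for l in('rack_handle','stand','screwdriver','plunger0','plate0'): print(l,[(np.round(d['location'],3).tolist(),round(d['score'],2)) for d in manip.pinpoint(p,l)][:3])
cv2.imwrite('pics/c7.png',np.hstack([cv2.resize(s['img'][90:270,240:460],(440,360)),t['img'][50:410,160:450]]))
```

```text
True 0.17931463473351844
rack_handle [([0.627, 0.203, 0.101], 0.7)]
stand [([0.51, -0.167, -0.001], 0.63)]
screwdriver [([0.439, 0.019, 0.002], 0.87)]
plunger0 []
plate0 [([0.732, 0.127, 0.007], 0.43)]
rack_handle [([0.625, 0.201, 0.098], 0.92)]
stand [([0.514, -0.173, -0.003], 0.67)]
screwdriver [([0.437, 0.021, 0.001], 0.91)]
plunger0 []
plate0 [([0.734, 0.128, 0.007], 0.53), ([0.715, 0.295, 0.011], 0.42)]
```

View pics/c7.png

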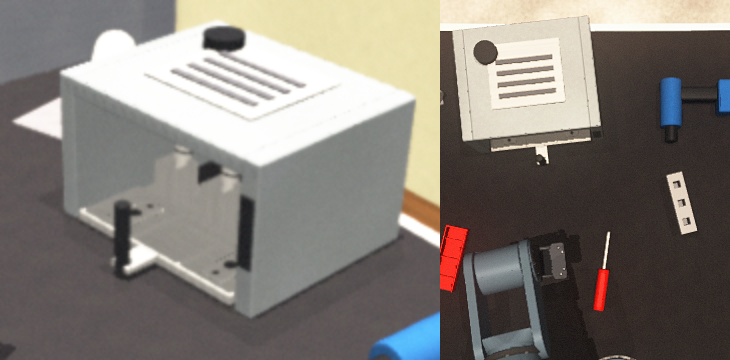

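```bash
python3 -c "
from h import *
manip.pause(.5);print(manip.get_obs()['time']);manip.finish_job()"
```

```text
109.0333
the job is handed in; nothing more can be done
```

I loaded the rack and pushed it home, then handed the job in at 109 s of the 210 s allowed. `finish_job` gives no verdict, so what follows rests on my own last checks.

- **Rack out:** It came out to its stop. The fingers slid off the post just past the end stop, with no visible harm.
- **Plates:** Only two were present. Each went flat into its own outer bay, within about 2 mm of where I aimed it. Neither was knocked aside before I picked it up.
- **Plungers:** All three were drawn straight up, with force changes under 2 N, and stood one to a cell. The side picture showed all three upright before the push.
- **Rack home:** A second slow push met a hard stop after about 0.199 m of travel. The cameras put the handle at x 0.625–0.627, against an expected 0.628–0.630.
- **Left alone:** The stand is upright and within about 3 mm of its start, and the screwdriver reads unmoved. In the last pictures I saw no change in the drill or shell.
- **Not confirmed:** With the rack home, only two plungers show through the mouth; the third is hidden. The plunger detector found none of them at that point. One plate shows in both cameras, the second only in the top one.

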